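Third hand for re-hinging a folding domino board

TASK

The two halves of the folding domino board have come apart at the hinges; one half is clamped to the table. Take the loose half by the middle of its outer rail, bring it up to the clamped half without banging it, so that it lies flat on the table with the two seam rails face to face, no gap between them and the ends of the halves flush, and press it there with a steady push of about 10 newtons, like a third hand, while a colleague screws the hinges back on. Finish still holding and pressing, with your hand at the outer rail so that the hinges stay clear, and leave the pill organizer, tongs, paperweight and jug where they are.

Things in the scene. Friction and masses are not known exactly. Their poses are not given: they have to be found in the camera images.
- fixed_half: Clamped, immovable half of the domino board: shallow open wooden tray, dark frame, pale floor, 130 (its x) x 260 (its y) x 30 mm high, rails 10 mm thick, floor 6 mm up. Bronze clamp, 47 mm high, on its far rail. Origin: centre of its underside. x points away from its seam, z up. Put together rightly, the loose half's centre lies at x = -130 mm, y = 0 in this frame, x axes parallel.
- fixed_seam (a point): Middle of the clamped half's seam face, 15 mm above the table, 65 mm from fixed_half along -x; axes as there. The face is flat, upright, 260 x 30 mm, and looks towards the robot. Two brass hinges, 36 mm long, lie folded back on the rail 80 mm to either side and rise 4 mm over it, not in the loose half's way.
- loose_mid (a point): Centre of the loose half, 15 mm above its underside: the same tray, 130 (x) x 260 (y) x 30 mm, rails 10 mm thick, about 0.27 kg. x points to its seam face, at x = +65 mm, which starts turned towards the clamped one, 45 to 90 mm off, up to 17 degrees askew and up to 60 mm out along the seam. Pale hinge marks on its seam rail. y along the seam, z up.
- outer_rail (a point): The place to hold: middle of the loose half's outer rail (opposite its seam, nearest the robot), 15 mm above the table, 60 mm from loose_mid along -x, axes as there. The rail is 10 mm thick along x (faces 5 mm either side of this point), 260 mm long along y, its top 30 mm above the table; inside it the tray's floor is 6 mm up. Sliding takes 1 to 2.5 N; a hand bearing down adds friction, which robs the push.
- pills_mid (a point): Bystander: cream seven-day pill organizer, 154 by 36 by 23 mm, at its centre, long along its x. Leave it alone.
- tongs_mid (a point): Bystander: chrome sugar tongs lying on the table, about 120 mm long along x, 30 mm wide, 9 mm high, at their centre. Leave them alone.
- paperweight_mid (a point): Bystander: blue glass dome paperweight, 68 mm across, 46 mm high, at its centre. Leave it alone.
- jug_mid (a point): Bystander: white stoneware jug, 94 mm across (handle out to 76 mm from its axis along its y), 130 mm high, at its centre. Leave it alone.

How it is judged:
By the outcome, as a careful person would: the job done as asked, in the order asked, and still so for the second after the job is handed in, while the arm keeps its last pose, push and grip.
It also fails if it takes over 64 s, if anything falls off the work surface, if the arm or the gripper's body presses on something with over 40 N, if the wrist force passes 120 N, or if a joint passes its speed limit or range.

ROBOT

A 6-joint arm with a two-finger parallel gripper is mounted at the origin on the work surface. World frame = base frame: x ahead of the robot, y to its left, z up, the work surface at z = 0. Lengths are in mm, angles in rad, forces in N, time in s.
With the tool pointing down it reaches from about 350 to 975 mm from the base axis. Payload 7.1 kg.
Tool frame: the origin (TCP) lies between the finger pads; the fingertips stand 17 mm ahead of it and the grasp point (between the pads) lies 2 mm behind it (tip_reach is the y of the fingertips in the tool frame, in mm); y points along the fingers, x is the direction in which the jaws open and shut, and the axes are right-handed (so a half turn about y gives the same grasp; the last joint's range is limited). The gripper opens to 88 mm and grips with 3 to 60 N. Pads are 20 mm wide; open, the fingers measure 115 mm over their backs; the gripper's body (75 mm by 178 mm) begins 61 mm behind the grasp point.
Start: joints at [1.156, 0.423, 1.63, -0, 1.089, -0.019], TCP at [240.934, 576.676, 239.675] pointing down, gripper open.
Joint ranges: [-3, 3], [-0.9, 2.11], [0.09, 2.58], [-1.31, 4.45], [0.11, 2.69], [-2.54, 2.54]. Speed limits (rad/s): [2.39, 2.39, 3.01, 3.14, 3.14, 3.14].

INTERFACE

Orientations are given as a rotation vector (axis times angle).
In Python, from workcell import get_obs, get_image, camera_model, close_job, silhouettes, tip_of, tip_reach gives the robot as it stands. The module is installed in compiled form; this text tells all that it offers.
- The arm moves only by the tool arm_command, never from a script. Its argument "targets" is a list of rows, each a list of 4 numbers: the shift along the tool's x, y, z in mm, then the turn about the tool's y in rad. A call has 1 to 20 rows; each row shifts and turns the commanded pose from where the row before left it, along the tool's axes as they then stand; what a row does not reach is not made up. A row lasts 1/12 s, in which the tool goes at most 41.7 mm and 7.16 degrees, less where a joint would pass 70% of its speed; a pose out of reach is approached as far as the arm can. A call is refused whole if a number of a shift passes 41.7 or a number of a turn 0.125, either way. A call with a gripper value outside its range is refused whole. "gripper" is the opening in per cent of the stroke, from 0 (shut) to 100 (fully open), set as the call begins (left out, the last holds). The fingers move at their own pace and stop on an object; the grip force is fixed at half the most. Time passes only in rows, so rows that do not move let the fingers close. It gives the time, the measured TCP pose, the force and the opening at its end, in the units of the state.
- get_obs(): the state, without advancing time (a new reading comes with each control period).
- get_image(name): name is "side" or "top"; returns the picture (400x640x3 uint8, blue, green, red); there is no depth.
- camera_model(name): a dict with "mtx" (3x3 intrinsics, pixels), "position" and "orientation" of the camera in the world. Camera axes: x right, y up, looking along -z (the intrinsics and any distortion apply to the point x, -y, -z); pixel columns grow to the right and rows downward; lengths in mm; the calibration is good to about 2 mm. A picture is of the moment at which its call begins. camera_model takes no time and is no camera call.
- close_job(): hands the job in, once; it reports no verdict.
Trained networks look in the newest picture that a camera, given by its name, has taken for a name from the list of things; names that differ only in an ending like _2 or _b are one class to them, and where a whole thing is asked for, a point or a joint stands for the part that bears it (a point fixed in the world has none). Each returns a list of dicts, best first, with "conf" (0 to 1); they miss things now and then, are a little off and sometimes report something else, mostly with a low value. They report only what shows in the picture. A call takes as long as a camera call.
- silhouettes(camera, thing): "pixels" (400x640 bool, what is visible of it) and "at" ([column, row] in pixels, amid what is visible of it).
- tip_of(camera, thing): "at" ([column, row] in pixels: a listed point, or the origin of a listed thing).
The state is a dict: "t": time; "qpos": joint angles; "qvel": joint speeds; "joint_torque": joint torques, N m; "ee_pos": TCP position; "orientation": TCP orientation; "ft_force": force on the tool from outside, world axes, zero at the start; "moment": the same for the moment, N m; "width": finger opening in mm.
Only numpy, scipy, OpenCV 4.12 (cv2) and the standard library are available. Lean on these libraries where they do the work, as an engineer would, in place of code of your own. Each camera call takes 0.05 s, during which the arm holds its last target. There are 200 camera calls.

## Working session

There is one attempt and no reset: what is moved stays moved. The work goes in short steps, Python scripts to look and compute and a tool call to move; the robot and the scene stay as the last step left them, time stands still between calls to the robot, and variables do not carry over. Pictures are saved under pics/ and viewed, about 8 in all and at most 12, crops included, and the job is handed in when it is done.

Besides the shell and the picture viewer there is one more tool, called as a command line: name --pt "numbers of a row" for each row, then --argument value for the rest. arm_command: Moves the arm, as the interface text tells. Its arguments: {"type":"object","properties":{"targets":{"type":"array","items":{"type":"array","items":{"type":"number"}}},"gripper":{"type":"number"}},"required":["targets"]}

```bash
mkdir -p pics; cat > h.py <<'E'
import numpy as np, cv2
from scipy.spatial.transform import Rotation as R
from workcell import *
def cam(n):
    m=camera_model(n); o=np.array(m["orientation"],float)
    Rm=R.from_rotvec(o).as_matrix() if o.shape==(3,) else (o if o.shape==(3,3) else R.from_quat(o).as_matrix())
    return np.array(m["mtx"]),np.array(m["position"]),Rm,m
def ray(n,px,z):
    K,p,Rm,m=cam(n); d=m.get("dist",m.get("distortion")); 
    u=cv2.undistortPoints(np.array([[px]],float),K,None if d is None else np.array(d,float))[0,0]
    v=Rm@np.array([u[0],-u[1],-1]); return p+v*(z-p[2])/v[2]
def proj(n,P):
    K,p,Rm,m=cam(n); c=(np.atleast_2d(P)-p)@Rm; c=c*[1,-1,-1]; q=c@K.T; return q[:,:2]/q[:,2:]
E
python3 - <<'E'
from h import *
for n in("top","side"):
    print(camera_model(n)); cv2.imwrite(f"pics/{n}0.png",get_image(n))
    for t,z in(("fixed_seam",15),("fixed_half",0),("loose_mid",15),("outer_rail",15),("pills_mid",11),("tongs_mid",5),("paperweight_mid",23),("jug_mid",65)):
        for r in tip_of(n,t)[:2]: print(n,t,round(r["conf"],2),np.round(r["at"]),np.round(ray(n,r["at"],z)))
o=get_obs();print(o);print(R.from_rotvec(o["orientation"]).as_matrix().round(3), tip_reach)
E
```

```text
{'mtx': array([[489.6141045 ,   0.        , 324.70651352],
       [  0.        , 489.6141045 , 203.11950584],
       [  0.        ,   0.        ,   1.        ]]), 'position': array([ 315.60829667,   -6.81534275, 1409.50538648]), 'orientation': array([ 0.17271584, -0.16523633, -1.46622133])}
top fixed_seam 0.66 [306. 189.] [661.  74.  15.]
top fixed_half 0.89 [305. 168.] [730.  84.   0.]
top loose_mid 0.84 [318. 236.] [526.  26.  15.]
top outer_rail 0.79 [317. 255.] [471.  21.  15.]
top pills_mid 0.79 [404. 207.] [ 635. -215.   11.]
top tongs_mid 0.67 [439. 224.] [ 597. -322.    5.]
top paperweight_mid 0.91 [243. 157.] [736. 269.  23.]
top jug_mid 0.59 [198. 213.] [550. 366.  65.]
{'mtx': array([[480.23233393,   0.        , 319.16561884],
       [  0.        , 480.23233393, 194.67883909],
       [  0.        ,   0.        ,   1.        ]]), 'position': array([  395.0350656 , -1160.70306351,   904.40223722]), 'orientation': array([ 0.95637865, -0.0686179 , -0.18176768])}
side fixed_seam 0.6 [334. 196.] [652.  66.  15.]
side fixed_half 0.59 [355. 194.] [728.  83.   0.]
side loose_mid 0.
[... 386 characters left out ...]
 4.23046468e-01,  1.62990131e+00,  5.75121006e-05,
        1.08859451e+00, -1.90011450e-02]), 'qvel': array([-1.59854837e-03, -3.22633576e-04,  1.59084402e-03, -6.39884471e-04,
       -4.44407899e-06, -7.93297882e-04]), 'joint_torque': array([-1.56769856e-03, -5.44549763e+01, -2.74047643e+01,  6.42377255e-02,
        1.67176133e-02, -2.34256561e-05]), 'ee_pos': array([240.91555055, 576.68958047, 239.70799685]), 'orientation': array([-1.37077376, -0.91289175,  0.91286702]), 'ft_force': array([ 0.66151837, -0.04915446, -0.0735045 ]), 'moment': array([-0.00685334, -0.03819061,  0.008374  ]), 'width': 87.8202808196533}
[[ 0.386 -0.    -0.923]
 [ 0.923  0.     0.386]
 [ 0.    -1.     0.   ]] 17.0
```

```bash
python3 - <<'E'
import cv2
im=cv2.imread("pics/top0.png"); cv2.imwrite("pics/top0c.png",cv2.resize(im[130:290,220:380],None,fx=3.7,fy=3.7,interpolation=cv2.INTER_CUBIC))
im=cv2.imread("pics/side0.png"); cv2.imwrite("pics/side0c.png",cv2.resize(im[110:320,220:440],None,fx=2.8,fy=2.8,interpolation=cv2.INTER_CUBIC))
E
```

```text
(no output)
```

View pics/top0c.png

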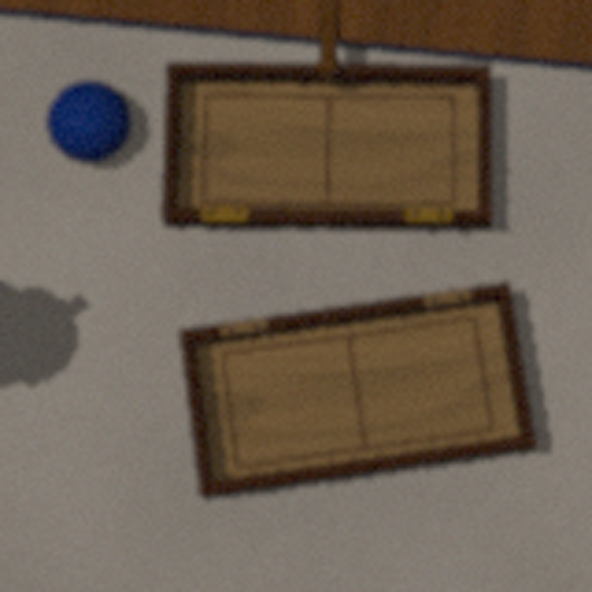

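View pics/side0c.png

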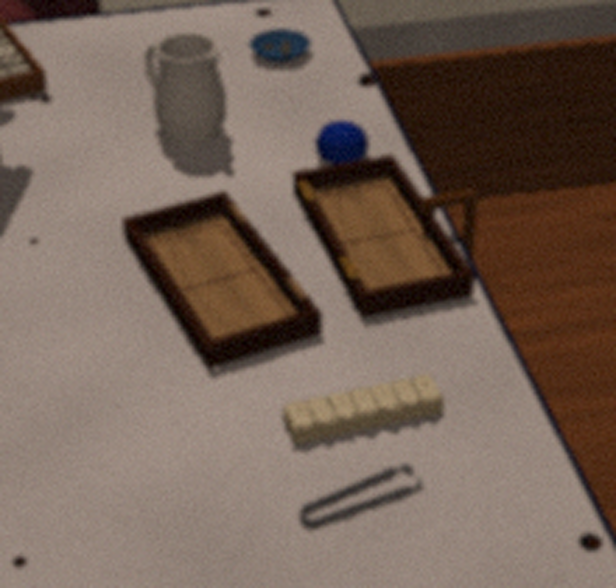

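```bash
cat >> h.py <<'E'
from scipy.optimize import minimize
def render(n,p,S=4):
    x,y,th=p; c,s=np.cos(th),np.sin(th)
    P=[[x+c*a-s*b,y+s*a+c*b,z] for a in(-65,65) for b in(-130,130) for z in(0,30)]
    h=cv2.convexHull(proj(n,P).astype(np.float32))[:,0]
    im=np.zeros((400*S,640*S),np.uint8); cv2.fillConvexPoly(im,np.round(((h+.5)*S-.5)*256).astype(np.int32),255,shift=8)
    return cv2.resize(im,(640,400),interpolation=cv2.INTER_AREA)/255.
def fit(n,thing,p0):
    s=silhouettes(n,thing)[0]; m=s["pixels"].astype(np.uint8)
    m=cv2.morphologyEx(m,cv2.MORPH_CLOSE,np.ones((9,9))); m=cv2.morphologyEx(m,cv2.MORPH_OPEN,np.ones((9,9)))
    m=cv2.GaussianBlur(m.astype(float),(0,0),1)
    f=lambda q:((cv2.GaussianBlur(render(n,q*[1,1,.01]),(0,0),1)-m)**2).sum()
    q0=np.array(p0)*[1,1,100]
    r=minimize(f,q0,method="Nelder-Mead",options=dict(initial_simplex=q0+np.array([[0,0,0],[15,0,0],[0,15,0],[0,0,10]]),xatol=.05,fatol=.05))
    return r.x*[1,1,.01],r.fun,s["conf"]
def both(n,pl,pf=(728,83,.1)):
    l=fit(n,"loose_mid",pl); f=fit(n,"fixed_half",pf); c,s=np.cos(f[0][2]),np.sin(f[0][2])
    d=l[0]-f[0]; print(n,"loose",l[0].round(3),round(l[1],1),"fixed",f[0].round(3),round(f[1],1),"rel",np.round([c*d[0]+s*d[1],-s*d[0]+c*d[1]],1),"ang deg",np.degrees(d[2]).round(2))
E
python3 - <<'E'
from h import *
for n in("top","side"):
    get_image(n); both(n,(530,30,-.05))
E
```

```text
top loose [5.27013e+02 3.05100e+01 2.44000e-01] 17.0 fixed [7.21665e+02 7.30140e+01 8.50000e-02] 19.8 rel [-197.6  -25.8] ang deg 9.14
side loose [5.30965e+02 3.38700e+01 2.36000e-01] 14.2 fixed [7.28423e+02 7.57880e+01 9.80000e-02] 231.2 rel [-200.6  -22.4] ang deg 7.93
```

arm_command --pt "-26.7 0 -26.75 0" --pt "-26.7 0 -26.75 0" --pt "-26.7 0 -26.75 0" --pt "-26.7 0 -26.75 0" --pt "-26.7 0 -26.75 0" --pt "-26.7 0 -26.75 0" --pt "-26.7 0 -26.75 0" --pt "-26.7 0 -26.75 0" --pt "-26.7 0 -26.75 0" --pt "-26.7 0 -26.75 0" --pt "-26.7 0 -26.75 0" --pt "-26.7 0 -26.75 0" --pt "-26.7 0 -26.75 0" --pt "-26.7 0 -26.75 0" --pt "-26.7 0 -26.75 0" --pt "-26.7 0 -26.75 0" --pt "0 0 0 0" --pt "0 0 0 0" --gripper 100

```text
t: 2.7
ee_pos: [471.7, 15.9, 239.7]
orientation: [-1.372, -0.91, 0.91]
ft_force: [0.7, 0.7, 0.3]
width: 87.7
```

arm_command --pt "0 12 0 0.1165" --pt "0 12 0 0.1165" --pt "0 12 0 0.1165" --pt "0 12 0 0.1165" --pt "0 12 0 0.1165" --pt "0 12 0 0.1165" --pt "0 12 0 0.1165" --pt "0 12 0 0.1165" --pt "0 0 0 0" --pt "0 0 0 0"

```text
t: 3.53
ee_pos: [470.4, 18.6, 143.4]
orientation: [-1.562, -0.193, 0.196]
ft_force: [-0.5, 0.0, -0.2]
width: 88.0
```

```bash
cat >> h.py <<'E'
def st():
    o=get_obs(); M=R.from_rotvec(o["orientation"]).as_matrix()
    print("t",round(o["t"],2),"ee",np.round(o["ee_pos"],2),"toolx deg",np.degrees(np.arctan2(M[1,0],M[0,0])).round(2),"ydown",M[:,1].round(3),"F",np.round(o["ft_force"],2),"Mo",np.round(o["moment"],2),"w",round(o["width"],1)); return o
E
python3 - <<'E'
from h import *
st()
for n in("top","side"): 
    im=get_image(n); cv2.imwrite(f"pics/{n}1.png",im)
    for t in("outer_rail","loose_mid"):
        for r in tip_of(n,t)[:1]: print(n,t,round(r["conf"],2),np.round(ray(n,r["at"],15)))
cv2.imwrite("pics/s1c.png",cv2.resize(im[90:320,180:430],None,fx=2.6,fy=2.6,interpolation=cv2.INTER_CUBIC))
E
```

```text
t 3.53 ee [470.37  18.57 143.43] toolx deg 14.21 ydown [-0.002  0.    -1.   ] F [-0.47  0.01 -0.21] Mo [-0.11  0.01  0.05] w 88.0
top outer_rail 0.67 [ 594. -320.   15.]
side outer_rail 0.71 [481.  26.  15.]
side loose_mid 0.87 [537.  12.  15.]
```

View pics/s1c.png

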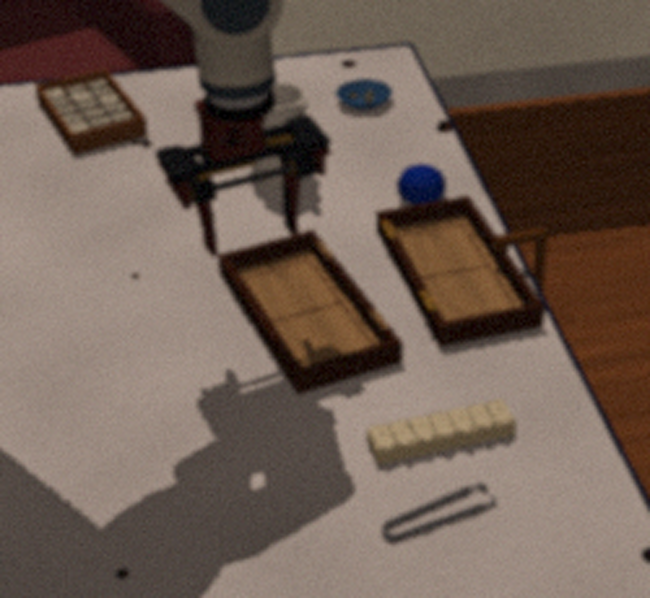

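arm_command --pt "0 15 0 0" --pt "0 15 0 0" --pt "0 15 0 0" --pt "0 15 0 0" --pt "0 15 0 0" --pt "0 10 0 0" --pt "0 8 0 0" --pt "0 6 0 0" --pt "0 6 0 0" --pt "0 6 0 0" --pt "0 5.5 0 0" --pt "0 0 0 0" --pt "0 0 0 0"

```text
t: 4.92
ee_pos: [471.1, 17.5, 27.0]
orientation: [-1.562, -0.19, 0.191]
ft_force: [-1.1, 0.1, -1.0]
width: 88.0
```

```bash
python3 - <<'E'
from h import *
st()
im=get_image("side"); cv2.imwrite("pics/s2c.png",cv2.resize(im[120:270,220:370],None,fx=4,fy=4,interpolation=cv2.INTER_CUBIC))
E
```

```text
t 4.92 ee [471.05  17.48  27.03] toolx deg 13.92 ydown [-0. -0. -1.] F [-1.1   0.12 -1.01] Mo [-0.05  0.08  0.01] w 88.0
```

View pics/s2c.png

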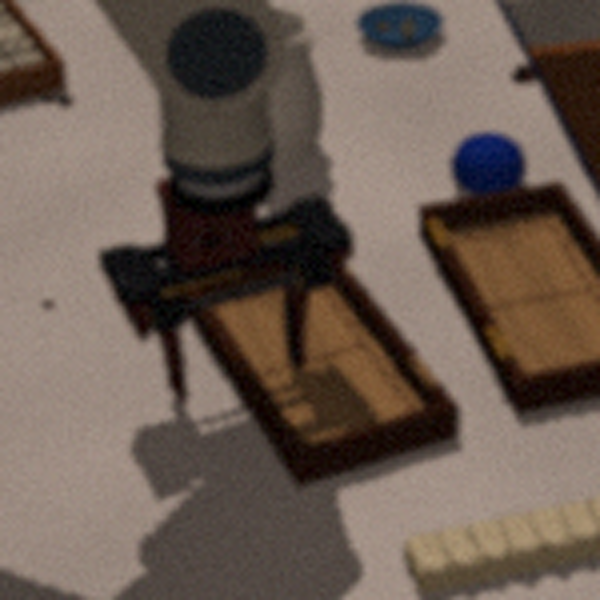

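arm_command --pt "0 0 0 0" --pt "0 0 0 0" --pt "0 0 0 0" --pt "0 0 0 0" --pt "0 0 0 0" --pt "0 0 0 0" --pt "0 0 0 0" --pt "0 0 0 0" --pt "0 0 0 0" --pt "0 0 0 0" --pt "0 0 0 0" --pt "0 0 0 0" --gripper 0

```text
t: 5.97
ee_pos: [471.1, 17.5, 27.2]
orientation: [-1.562, -0.191, 0.191]
ft_force: [0.6, 0.4, 0.3]
width: 11.2
```

```bash
python3 - <<'E'
from h import *
st()
for n in("top","side"):
    im=get_image(n); cv2.imwrite(f"pics/{n}3.png",im); both(n,(530,32,.24))
    for t,z in (("fixed_half",0),("fixed_seam",15),("loose_mid",15),("outer_rail",15)):
        for r in tip_of(n,t)[:1]: print(n,t,round(r["conf"],2),np.round(ray(n,r["at"],z),1))
top=cv2.imread("pics/top3.png"); cv2.imwrite("pics/top3c.png",cv2.resize(top[130:290,220:380],None,fx=3.7,fy=3.7,interpolation=cv2.INTER_CUBIC))
E
```

```text
t 5.97 ee [471.13  17.49  27.17] toolx deg 13.93 ydown [-0. -0. -1.] F [0.61 0.38 0.31] Mo [-0.06  0.04  0.04] w 11.2
top loose [5.34223e+02 3.17500e+01 1.89000e-01] 2471.2 fixed [7.20886e+02 7.35250e+01 8.60000e-02] 14.1 rel [-189.6  -25.6] ang deg 5.92
top fixed_half 0.75 [728.3  80.7   0. ]
top fixed_seam 0.56 [659.4  71.8  15. ]
top outer_rail 0.3 [718.5  72.1  15. ]
side loose [5.42887e+02 2.86980e+01 8.00000e-02] 573.8 fixed [7.30741e+02 7.78060e+01 1.07000e-01] 259.1 rel [-192.   -28.7] ang deg -1.56
side fixed_half 0.69 [ 638.9 -192.9    0. ]
side fixed_seam 0.94 [655.4  71.8  15. ]
side loose_mid 0.8 [532.2  42.3  15. ]
side outer_rail 0.57 [470.    5.6  15. ]
```

View pics/top3c.png

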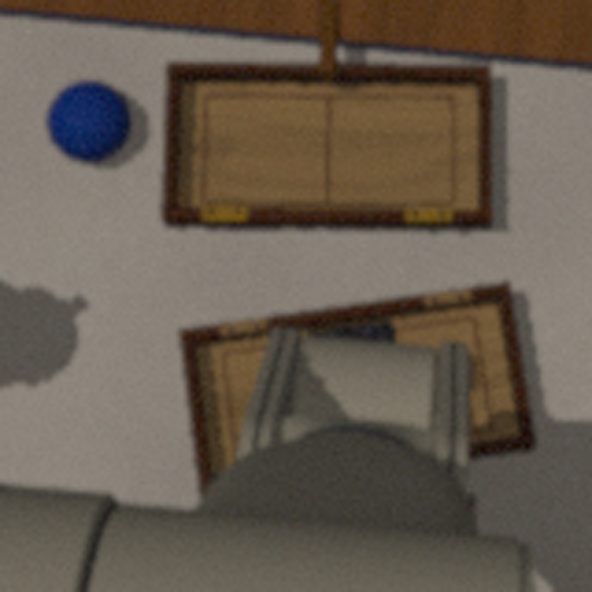

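arm_command --pt "0 0 0 0.02" --pt "0 0 0 0.02" --pt "0 0 0 0.02" --pt "0 0 0 0.02" --pt "0 0 0 0.02" --pt "0 0 0 0.02" --pt "0 0 0 0.02" --pt "0 0 0 0.018" --pt "3 0 2.5 0" --pt "4 0 3.4 0" --pt "4 0 3.4 0" --pt "4 0 3.4 0" --pt "4 0 3.4 0" --pt "4 0 3.4 0" --pt "4 0 3.4 0" --pt "4 0 3.4 0" --pt "4 0 3.4 0" --pt "4 0 3.4 0" --pt "2.5 0 2.4 0" --pt "0 0 0 0"

```text
t: 8.33
ee_pos: [510.6, 57.1, 27.2]
orientation: [-1.57, -0.068, 0.066]
ft_force: [1.6, 1.5, 0.3]
width: 10.1
```

```bash
python3 - <<'E'
from h import *
st()
for n in("top","side"): cv2.imwrite(f"pics/{n}4.png",get_image(n))
top=cv2.imread("pics/top4.png"); cv2.imwrite("pics/top4c.png",cv2.resize(top[140:240,255:375],None,fx=6,fy=6,interpolation=cv2.INTER_CUBIC))
E
```

```text
t 8.33 ee [510.56  57.06  27.17] toolx deg 4.9 ydown [ 0.002  0.    -1.   ] F [1.64 1.53 0.26] Mo [ 0.12 -0.09  0.01] w 10.1
```

View pics/top4c.png

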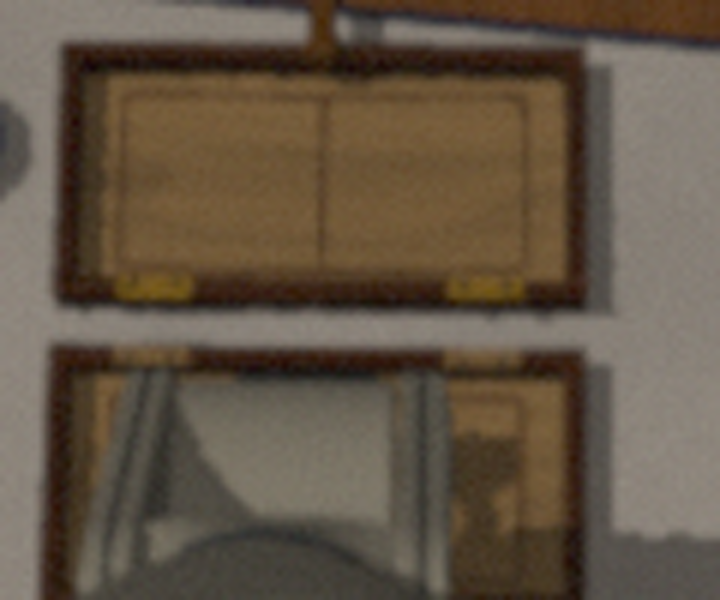

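```bash
cat >> h.py <<'E'
def fitm(n,mask,p0,cut):
    m=cv2.GaussianBlur(mask.astype(float),(0,0),1)
    f=lambda q:((cv2.GaussianBlur(render(n,q*[1,1,.01],8),(0,0),1)-m)[:cut]**2).sum()
    q0=np.array(p0)*[1,1,100]
    r=minimize(f,q0,method="Nelder-Mead",options=dict(initial_simplex=q0+np.array([[0,0,0],[8,0,0],[0,8,0],[0,0,5]]),xatol=.03,fatol=.01))
    return r.x*[1,1,.01],r.fun
def hull(m):
    m=cv2.morphologyEx(m.astype(np.uint8),cv2.MORPH_OPEN,np.ones((3,3)))
    c=np.vstack(cv2.findContours(m,cv2.RETR_EXTERNAL,cv2.CHAIN_APPROX_NONE)[0]); return cv2.fillConvexPoly(np.zeros((400,640),np.uint8),cv2.convexHull(c),1)
def top(pl,pf=(721,73,.086),cut=225,k=2):
    for i in range(k):
        get_image("top"); a=silhouettes("top","loose_mid"); b=silhouettes("top","fixed_half")
        if not a or not b: print("miss"); continue
        ml=hull(a[0]["pixels"]); mf=cv2.morphologyEx(b[0]["pixels"].astype(np.uint8),cv2.MORPH_OPEN,np.ones((9,9)))
        mf=hull(mf)
        l,lc=fitm("top",ml,pl,cut); f,fc=fitm("top",mf,pf,400); c,s=np.cos(f[2]),np.sin(f[2]); d=l-f
        print("loose",l.round(3),round(lc,1),"fixed",f.round(3),round(fc,1),"rel",np.round([c*d[0]+s*d[1],-s*d[0]+c*d[1]],1),"deg",np.degrees(d[2]).round(2),"conf",a[0]["conf"],b[0]["conf"])
E
python3 - <<'E'
from h import *
top((567,60,.086))
# edge method: dark-red profile edges from picture
im=get_image("top").astype(float)
g=cv2.GaussianBlur(im,(0,0),.7).sum(2)
def cross(lo,hi,col=None,row=None,up=True):
    v=g[lo:hi,col] if row is None else g[row,lo:hi]
    d=np.diff(v); i=np.argmax(d) if up else np.argmin(d)
    a,b,c=(d[i-1],d[i],d[i+1]) if 0<i<len(d)-1 else (0,1,0); return lo+i+.5+.5*(a-c)/(a-2*b+c)
cs=range(268,350,2)
Fp=[(c,cross(186,194,col=c)) for c in cs]; Lp=[(c,cross(194,201,col=c,up=False)) for c in cs]
def line(p,z):
    W=np.array([ray("top",q,z)[:2] for q in p]); 
    for _ in range(3):
        k=np.polyfit(W[:,1],W[:,0],1); r=W[:,0]-np.polyval(k,W[:,1]); W=W[abs(r)<=max(1.5,2*r.std())]
    print("x at y=60:",np.polyval(k,60).round(2),"angle deg",np.degrees(-np.arctan(k[0])).round(2),"n",len(W),"std",r.std().round(2))
line(Fp,30);line(Lp,30)
rs=[(r,) for r in range(150,188,2)]
def med(rows,lo,hi,up,z=30):
    W=np.array([ray("top",(cross(lo,hi,row=r,up=up),r),z)[:2] for r in rows]); th=.086
    return np.median(-np.sin(th)*W[:,0]+np.cos(th)*W[:,1]).round(2)
for nm,rows in(("fixed",range(150,188,2)),("loose",range(201,222,2))):
    print(nm,"left",med(rows,258,270,False),"right",med(rows,345,357,True))
E
```

```text
loose [5.67919e+02 6.06040e+01 9.40000e-02] 13.8 fixed [7.20756e+02 7.27340e+01 8.50000e-02] 11.0 rel [-153.3    0.9] deg 0.54 conf 0.76 0.83
loose [5.67293e+02 6.12050e+01 7.20000e-02] 6.9 fixed [7.20416e+02 7.26140e+01 8.40000e-02] 22.6 rel [-153.5    1.4] deg -0.67 conf 0.65 0.92
x at y=60: 650.7 angle deg 5.28 n 39 std 0.6
x at y=60: 631.64 angle deg 5.17 n 41 std 0.62
fixed left 140.21 right -118.19
loose left 140.34 right -118.22
```

arm_command --pt "2 0 -0.1 0" --pt "2 0 -0.1 0" --pt "2 0 -0.1 0" --pt "2 0 -0.1 0" --pt "2 0 -0.1 0" --pt "2 0 -0.1 0" --pt "2 0 -0.1 0" --pt "2 0 -0.1 0" --pt "1 0 0 0" --pt "0 0 0 0" --pt "0 0 0 0"

```text
t: 9.7
ee_pos: [526.8, 57.0, 27.2]
orientation: [-1.57, -0.067, 0.066]
ft_force: [-2.4, 0.0, 3.1]
width: 9.9
```

```bash
python3 - <<'E'
from h import *
st()
top((585,61,.088)); 
im=get_image("top"); cv2.imwrite("pics/top5.png",im); cv2.imwrite("pics/top5c.png",cv2.resize(im[150:230,255:365],None,fx=7,fy=7,interpolation=cv2.INTER_CUBIC))
E
```

```text
t 9.7 ee [526.79  57.01  27.19] toolx deg 4.87 ydown [ 0.001  0.    -1.   ] F [-2.44  0.05  3.13] Mo [-0.11  0.42 -0.01] w 9.9
loose [5.86185e+02 6.29830e+01 8.70000e-02] 16.3 fixed [7.21392e+02 7.39890e+01 7.90000e-02] 12.9 rel [-135.7   -0.3] deg 0.45 conf 0.91 0.91
loose [5.83875e+02 6.17420e+01 8.30000e-02] 4.9 fixed [7.20679e+02 7.37650e+01 8.70000e-02] 6.4 rel [-1.373e+02 -1.000e-01] deg -0.23 conf 0.61 0.66
```

View pics/top5c.png

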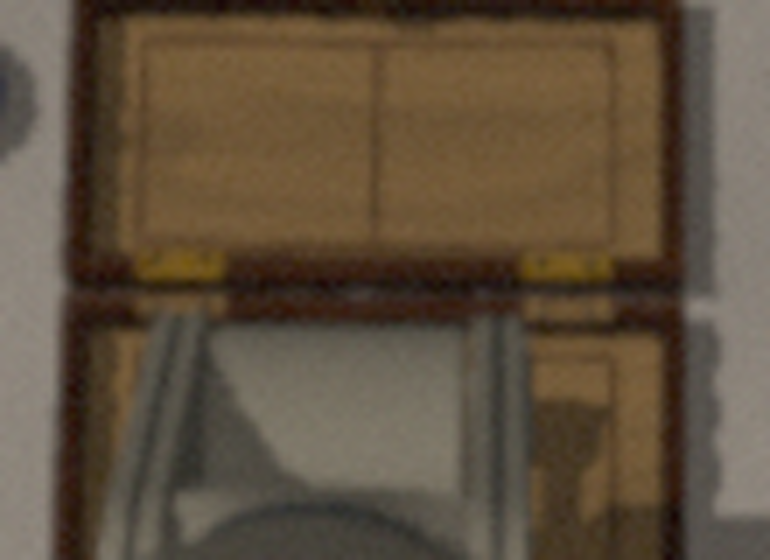

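arm_command --pt "0.6 0 0 0" --pt "0.6 0 0 0" --pt "0.6 0 0 0" --pt "0.6 0 0 0" --pt "0.6 0 0 0" --pt "0.6 0 0 0" --pt "0.6 0 0 0" --pt "0.4 0 0 0" --pt "0 0 0 0"

```text
t: 10.8
ee_pos: [530.4, 57.4, 27.2]
orientation: [-1.57, -0.066, 0.068]
ft_force: [-3.7, 0.4, 5.5]
width: 10.1
```

arm_command --pt "0.3 0 0 0" --pt "0.3 0 0 0" --pt "0.3 0 0 0" --pt "0.3 0 0 0" --pt "0 0 0 0"

```text
t: 11.22
ee_pos: [531.7, 57.5, 27.2]
orientation: [-1.57, -0.066, 0.068]
ft_force: [-4.4, -0.5, 5.6]
width: 9.7
```

arm_command --pt "0.3 -0.3 0 0" --pt "0.3 -0.3 0 0" --pt "0.3 0 0 0" --pt "0 0 0 0"

```text
t: 11.55
ee_pos: [533.5, 57.6, 27.6]
orientation: [-1.57, -0.067, 0.066]
ft_force: [-0.8, 0.2, -2.2]
width: 9.9
```

```bash
python3 - <<'E'
from h import *
st()
top((591,61,.088),k=1); st()
E
```

```text
t 11.55 ee [533.46  57.62  27.58] toolx deg 4.87 ydown [ 0.  0. -1.] F [-0.81  0.24 -2.23] Mo [-0.03  0.17  0.  ] w 9.9
loose [5.92297e+02 6.34640e+01 8.20000e-02] 5.5 fixed [7.2482e+02 7.3396e+01 8.8000e-02] 57.4 rel [-132.9    1.8] deg -0.35 conf 0.88 0.57
t 11.7 ee [533.19  57.6   27.62] toolx deg 4.87 ydown [-0. -0. -1.] F [ 0.82 -0.01 -2.2 ] Mo [-0.01  0.22 -0.09] w 9.6
```

arm_command --pt "0.25 0.1 0 0" --pt "0.25 0 0 0" --pt "0.25 0 0 0" --pt "0.25 0 0 0" --pt "0 0 0 0"

```text
t: 12.12
ee_pos: [534.1, 57.7, 27.7]
orientation: [-1.57, -0.067, 0.067]
ft_force: [0.2, -1.0, -3.6]
width: 10.0
```

arm_command --pt "0.25 0 0 0" --pt "0.25 0 0 0" --pt "0.25 0 0 0" --pt "0 0 0 0"

```text
t: 12.45
ee_pos: [534.4, 57.6, 27.5]
orientation: [-1.57, -0.066, 0.068]
ft_force: [-1.8, -2.2, -2.2]
width: 9.6
```

arm_command --pt "0.2 0.05 0 0" --pt "0.2 0 0 0" --pt "0 0 0 0" --pt "0 0 0 0"

```text
t: 12.78
ee_pos: [534.6, 57.6, 27.4]
orientation: [-1.57, -0.066, 0.068]
ft_force: [-4.5, -2.8, -1.3]
width: 9.6
```

```bash
python3 - <<'E'
from h import *
st()
top((591,61,.088),k=1); st()
im=get_image("top"); cv2.imwrite("pics/top6.png",im); cv2.imwrite("pics/top6c.png",cv2.resize(im[165:225,258:362],None,fx=7.5,fy=7.5,interpolation=cv2.INTER_CUBIC))
E
```

```text
t 12.78 ee [534.56  57.6   27.43] toolx deg 4.88 ydown [-0.001 -0.    -1.   ] F [-4.53 -2.78 -1.31] Mo [-0.55  0.86  0.24] w 9.6
loose [5.92534e+02 6.21200e+01 1.15000e-01] 8.8 fixed [7.23734e+02 7.43070e+01 9.00000e-02] 49.6 rel [-131.8   -0.4] deg 1.47 conf 0.66 0.81
t 12.93 ee [534.54  57.57  27.42] toolx deg 4.88 ydown [-0.002 -0.    -1.   ] F [-5.76 -1.49 -2.28] Mo [-0.5   0.84  0.23] w 9.9
```

View pics/top6c.png

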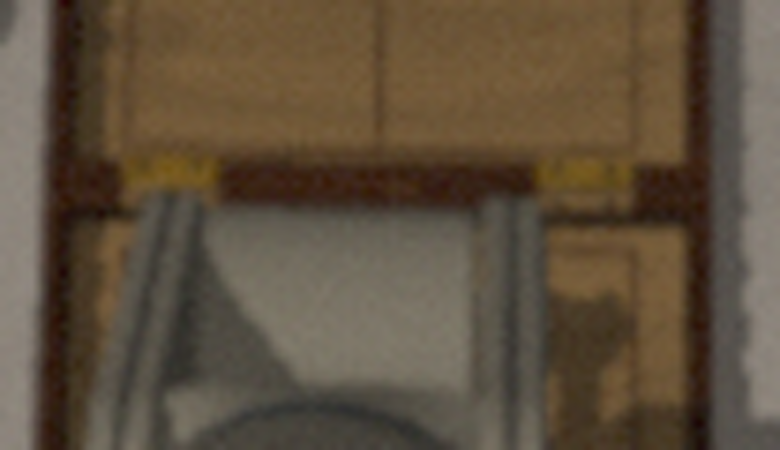

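arm_command --pt "0.1 0 0 -0.002" --pt "0.1 0 0 -0.002" --pt "0 0 0 0" --pt "0 0 0 0"

```text
t: 13.32
ee_pos: [534.7, 57.6, 27.4]
orientation: [-1.57, -0.069, 0.071]
ft_force: [-4.9, -3.7, -1.6]
width: 9.7
```

```bash
python3 - <<'E'
from h import *
for i in range(4): st(); get_image("top")
E
```

```text
t 13.32 ee [534.71  57.58  27.43] toolx deg 5.09 ydown [-0.002 -0.    -1.   ] F [-4.9  -3.73 -1.57] Mo [-0.54  0.79  0.14] w 9.7
t 13.37 ee [534.7   57.57  27.4 ] toolx deg 5.09 ydown [-0.002 -0.    -1.   ] F [-4.72 -4.01 -1.66] Mo [-0.58  0.82  0.12] w 9.9
t 13.42 ee [534.72  57.58  27.44] toolx deg 5.09 ydown [-0.002 -0.    -1.   ] F [-4.52 -3.64 -1.82] Mo [-0.55  0.82  0.12] w 9.8
t 13.47 ee [534.73  57.59  27.43] toolx deg 5.09 ydown [-0.002 -0.    -1.   ] F [-4.87 -2.94 -1.68] Mo [-0.57  0.81  0.14] w 9.9
```

arm_command --pt "0.1 0 -0.1 -0.002" --pt "0.1 0 -0.1 -0.002" --pt "0 0 0 0" --pt "0 0 0 0"

```text
t: 13.85
ee_pos: [534.7, 57.6, 27.4]
orientation: [-1.569, -0.071, 0.074]
ft_force: [-4.7, -2.1, -1.9]
width: 9.7
```

```bash
python3 - <<'E'
from h import *
for i in range(3): st(); get_image("top")
E
```

```text
t 13.85 ee [534.71  57.56  27.38] toolx deg 5.29 ydown [-0.002  0.    -1.   ] F [-4.71 -2.06 -1.9 ] Mo [-0.43  0.92 -0.03] w 9.7
t 13.9 ee [534.73  57.56  27.38] toolx deg 5.29 ydown [-0.002 -0.    -1.   ] F [-5.26 -1.53 -1.18] Mo [-0.39  0.89 -0.08] w 10.0
t 13.95 ee [534.74  57.57  27.41] toolx deg 5.29 ydown [-0.002 -0.    -1.   ] F [-4.97 -2.33 -1.41] Mo [-0.42  0.93 -0.14] w 9.9
```

arm_command --pt "0.15 0 -0.1 -0.001" --pt "0.15 0 0 0" --pt "0 0 0 0" --pt "0 0 0 0" --pt "0 0 0 0"

```text
t: 14.42
ee_pos: [534.8, 57.6, 27.4]
orientation: [-1.569, -0.071, 0.075]
ft_force: [-6.0, -0.3, -0.9]
width: 9.7
```

```bash
python3 - <<'E'
from h import *
for i in range(3): st(); get_image("top")
E
```

```text
t 14.42 ee [534.77  57.56  27.37] toolx deg 5.34 ydown [-0.002  0.    -1.   ] F [-5.99 -0.27 -0.92] Mo [-0.32  0.99 -0.06] w 9.7
t 14.47 ee [534.74  57.56  27.33] toolx deg 5.34 ydown [-0.003  0.    -1.   ] F [-5.6  -1.08 -0.94] Mo [-0.31  1.01 -0.08] w 9.4
t 14.52 ee [534.74  57.55  27.36] toolx deg 5.34 ydown [-0.003  0.    -1.   ] F [-6.25 -1.15 -0.76] Mo [-0.33  0.95 -0.01] w 9.7
```

arm_command --pt "0.2 0 0 0" --pt "0.2 0 0 0" --pt "0.2 0 0 0" --pt "0.2 0 0 0" --pt "0 0 0 0" --pt "0 0 0 0" --pt "0 0 0 0"

```text
t: 15.15
ee_pos: [534.7, 57.6, 27.2]
orientation: [-1.569, -0.07, 0.076]
ft_force: [-8.4, -1.8, 0.1]
width: 9.7
```

```bash
python3 - <<'E'
from h import *
for i in range(3): st(); get_image("top")
E
```

```text
t 15.15 ee [534.74  57.55  27.23] toolx deg 5.34 ydown [-0.004 -0.    -1.   ] F [-8.44 -1.78  0.05] Mo [-0.36  1.2  -0.05] w 9.7
t 15.2 ee [534.75  57.57  27.22] toolx deg 5.34 ydown [-0.004 -0.    -1.   ] F [-8.36 -0.66  0.31] Mo [-0.37  1.24 -0.09] w 9.8
t 15.25 ee [534.8   57.54  27.23] toolx deg 5.34 ydown [-0.004 -0.    -1.   ] F [-7.76 -1.46 -0.08] Mo [-0.34  1.24 -0.11] w 10.1
```

arm_command --pt "0.2 0 0 0" --pt "0.2 -0.05 0 0" --pt "0.2 0 0 0" --pt "0.2 0 0 0" --pt "0 0 0 0" --pt "0 0 0 0" --pt "0 0 0 0"

```text
t: 15.88
ee_pos: [534.8, 57.6, 27.2]
orientation: [-1.57, -0.069, 0.078]
ft_force: [-10.0, -1.8, 1.0]
width: 9.1
```

```bash
python3 - <<'E'
from h import *
for i in range(3): st(); top((592,61,.09),k=1)
for n in("top","side"): 
    im=get_image(n); cv2.imwrite(f"pics/{n}7.png",im)
a=cv2.resize(cv2.imread("pics/top7.png")[140:230,256:364],None,fx=5,fy=5,interpolation=cv2.INTER_CUBIC)
b=cv2.resize(im[140:230,220:380],None,fx=5,fy=5,interpolation=cv2.INTER_CUBIC)[:,:]
cv2.imwrite("pics/a7.png",a);cv2.imwrite("pics/b7.png",b)
for n in("top","side"):
    for t,z in(("pills_mid",11),("tongs_mid",5),("paperweight_mid",23),("jug_mid",65)):
        for r in tip_of(n,t)[:1]: print(n,t,round(r["conf"],2),np.round(ray(n,r["at"],z)))
st()
E
```

```text
t 15.88 ee [534.82  57.56  27.21] toolx deg 5.34 ydown [-0.005 -0.    -1.   ] F [-9.96 -1.76  0.99] Mo [-0.36  1.52 -0.04] w 9.1
miss
t 16.03 ee [534.79  57.55  27.19] toolx deg 5.34 ydown [-0.006 -0.    -1.   ] F [-11.    -1.98   2.69] Mo [-0.34  1.54 -0.07] w 9.9
miss
t 16.18 ee [534.77  57.54  27.19] toolx deg 5.34 ydown [-0.006 -0.    -1.   ] F [-8.83 -1.37  2.18] Mo [-0.39  1.51 -0.06] w 9.8
miss
top pills_mid 0.75 [ 636. -220.   11.]
top tongs_mid 0.46 [ 596. -324.    5.]
top paperweight_mid 0.55 [727. 266.  23.]
top jug_mid 0.94 [549. 361.  65.]
side tongs_mid 0.71 [ 593. -324.    5.]
side paperweight_mid 0.61 [742. 264.  23.]
side jug_mid 0.69 [551. 368.  65.]
t 16.83 ee [534.79  57.57  27.2 ] toolx deg 5.34 ydown [-0.005 -0.    -1.   ] F [-10.88  -1.25   2.2 ] Mo [-0.42  1.51 -0.05] w 9.8
```

View pics/a7.png

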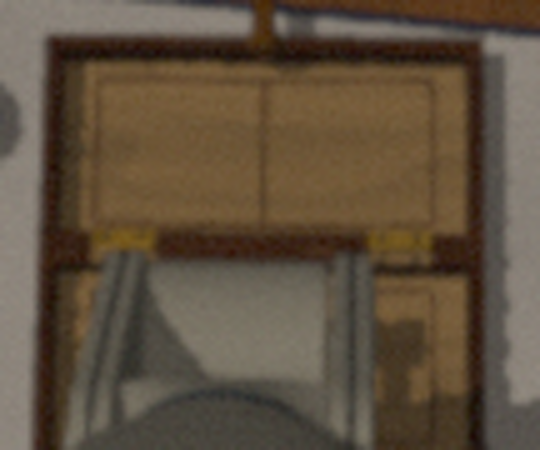

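View pics/b7.png

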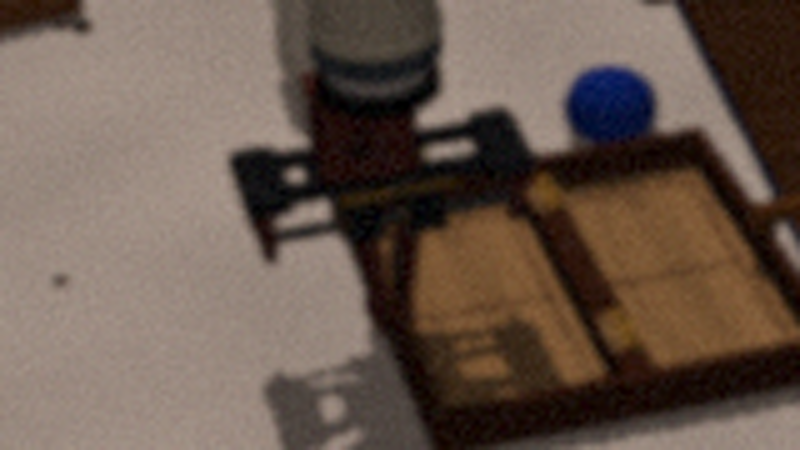

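```bash
python3 - <<'E'
from h import *
g=cv2.GaussianBlur(cv2.imread("pics/top7.png").astype(float),(0,0),.7).sum(2)
def cross(lo,hi,row,up):
    d=np.diff(g[row,lo:hi]); i=np.argmax(d) if up else np.argmin(d); a,b,c=(d[i-1],d[i],d[i+1]) if 0<i<len(d)-1 else (0,1,0)
    return lo+i+.5+.5*(a-c)/(a-2*b+c)
for nm,lo,hi,up in(("left",256,272,False),("right",346,358,True)):
    for part,rows in(("fixed",range(152,186)),("loose",range(194,224))):
        W=np.array([ray("top",(cross(lo,hi,r,up),r),30)[:2] for r in rows])
        k=np.polyfit(W[:,0],W[:,1],1); r=W[:,1]-np.polyval(k,W[:,0]); W=W[abs(r)<2.5]; k=np.polyfit(W[:,0],W[:,1],1)
        print(nm,part,"angle",np.degrees(np.arctan(k[0])).round(2),"y at seam x=657",np.polyval(k,657).round(2),len(W),"median off",np.median(W[:,1]-np.tan(.091)*(W[:,0]-657)).round(2))
E
```

```text
left fixed angle 5.37 y at seam x=657 196.99 34 median off 197.11
left loose angle 4.91 y at seam x=657 196.82 30 median off 197.2
right fixed angle 4.79 y at seam x=657 -74.09 32 median off -74.66
right loose angle 4.75 y at seam x=657 -62.41 9 median off -61.8
```

arm_command --pt "0 -0.1 0 0" --pt "0 0 0 0" --pt "0 0 0 0" --pt "0 0 0 0" --pt "0 0 0 0" --pt "0 0 0 0"

```text
t: 17.33
ee_pos: [534.8, 57.6, 27.2]
orientation: [-1.57, -0.069, 0.078]
ft_force: [-10.0, -1.4, 0.5]
width: 10.0
```

```bash
python3 - <<'E'
from h import *
f=[]
for i in range(8): f.append(get_obs()["ft_force"]); get_image("top")
st(); print(np.mean(f,0).round(2))
E
```

```text
t 17.73 ee [534.74  57.57  27.2 ] toolx deg 5.34 ydown [-0.006 -0.    -1.   ] F [-9.62 -1.9   0.91] Mo [-0.39  1.41 -0.1 ] w 9.9
[-9.77 -1.73  1.18]
```

Push is steady at about 9.9 N with almost no downward load; handing in.

```bash
python3 -c "from workcell import close_job; print(close_job())"
```

```text
the job is handed in; nothing more can be done
None
```

I gripped the loose half at the middle of its outer rail, turned it about 9° square, slid it across and crept it into contact. The left corner touched first, so I turned it a further 0.5° until the contact force was centred. I then raised the push and handed the job in still gripping and pressing.

**Last checks**
- **Push:** averaged about 9.9 N into the seam, steady over 0.4 s, with about 1 N of downward load.
- **Seam:** the top and side views show no gap. The moment readings put the contact force within about 15 mm of the middle of the seam, so the faces bear squarely.
- **Ends:** the left ends are flush to about 0.2 mm in the top view. The right-end edge fit failed because of a shadow; by eye in the picture it looks flush.
- **Bystanders:** the tongs, paperweight and jug were found where they were, within about 13 mm of detection scatter. The pill organizer was found again only in the top view, within 5 mm of its first position; the side view missed it. The arm never went near any of them.
- **Network check:** after contact the silhouette check in the top view no longer found both halves. The final fit therefore rests on the pictures, the edge lines and the force readings.

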